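# Tap the specimen carrier home against the depth stop

### The job

Pick up the brass-tipped drift by its square handle and use its tip to nudge the steel specimen carrier along the channel of the section guide in small gentle taps of a centimetre or so (at least two), drawing the tip clear of the carrier in between, until the carrier just rests against the depth stop hidden under the cover. The stop is only finger-tight, so do not push it back, and do not touch the carrier with the fingers. Then lay the drift back lengthwise on the black rubber mat and leave the weight, tin and vial where they are.

Things in the scene. Friction and masses are not known exactly. Their poses are not given: they have to be found in the camera images.
- guide: section guide, a fixed aluminium bed on a dark steel base 146 x 76 x 8 mm. Origin on the table, mid-length of the channel; x runs along the straight channel from its open mouth (x = -65 mm) inwards to an end plate (65 mm), z up. Channel 26 mm wide, walls 12 mm thick, floor 20 mm and wall tops 44 mm above the table. A black thumbscrew sticks out 14 mm from the -y side at x = 40 mm
- guide_mouth (a point): centre of the channel's open mouth, 30 mm above the table; its axes are the guide's. The channel is open on top for 45 mm from the mouth; the rest is hidden by a dark cover plate (underside 44 mm, top 49 mm above the table)
- carrier: loose steel block 40 (x) x 23 (y) x 20 (z) mm with a flat cork inlay on top, about 0.2 kg, lying in the channel of the guide, its x along the channel inwards; origin at the centre of its underside. Its rear end starts 5 to 17 mm inside the mouth; it slides with a drag of about 1 to 3 N
- carrier_rear (a point): centre of the carrier's rear face (the one towards the mouth), 10 mm above the channel floor; here the drift pushes
- stop_face (a point): front centre of the depth stop's 10 mm nose inside the covered part of the channel, not visible; 11 mm above the channel floor. Its place along the channel varies: the carrier's travel to it is 26 to 55 mm. Held by friction, it slips back at about 14 N; below that it is a solid stop
- drift: tapping drift, 142 mm long, 80 g, lying on the mat: square aluminium handle 60 x 16 x 16 mm (x = -30 to 30 mm), then an 8 mm brass rod on its middle line (z = 8 mm), ending in a 12 mm brass head with a flat face at x = 112 mm. Origin at the centre of the handle's underside; x points along the drift to the tip, z up
- drift_grip (a point): centre of the drift's handle, where to grip it (16 mm across)
- drift_mid (a point): middle of the drift's length, 41 mm from the handle's centre towards the tip, on its middle line
- drift_tip (a point): centre of the flat face of the drift's head, 112 mm from the handle's centre
- mat: fixed black rubber mat 190 (x) x 90 (y) x 4 mm flat on the table; origin at the centre of its underside, x along its length
- weight: brass laboratory weight with a knob, 22 mm wide, 30 mm high, standing loose: a bystander; origin at the centre of its underside
- tin: round tin with a green lid, 67 mm wide, 25 mm high, standing loose: a bystander; origin at the centre of its underside
- vial: small glass vial with white cap, 21 mm wide, 58 mm high, standing loose: a bystander; origin at the centre of its underside
Things that resemble listed ones, but are neither listed nor needed, are in the scene too. There is more than one size of the drift; the one meant has the size given above.

How it is judged:
On the way, in this order (a step that is already met when the one before it is completed fails the run):
1. the drift is lifted off the mat (height (world z) of drift_grip above 0.03 m), for 0.1 s.
2. a first tap has moved the carrier at least 4 mm, the carrier is still at least 4 mm short of the stop, and the drift's tip is drawn back at least 2 mm from it (distance of carrier from where it was at the start of the episode above 0.004 m and x of stop_face in the frame of carrier above 0.024 m and x of drift_tip in the frame of carrier below -0.022 m and linear speed of carrier below 0.01 m/s), for 0.1 s.
3. the carrier rests against the stop (gap under 2 mm) (x of stop_face in the frame of carrier between 0.017 and 0.022 m and linear speed of carrier below 0.01 m/s), for 0.2 s.
At the end, for the whole second after the job is handed in: The carrier is at rest within 2 mm of the stop's nose, the stop is within 3 mm of where it was set, and the drift lies at rest on the mat, its middle within 40 mm lengthwise and 30 mm crosswise of the mat's centre and its length within 0.4 rad of the mat's (all of step 3 and distance of stop_face from where it was at the start of the episode below 0.003 m and x of drift_mid in the frame of mat between -0.04 and 0.04 m and y of drift_mid in the frame of mat between -0.03 and 0.03 m and angle between the x axis of drift and the x axis of mat, either way round below 0.4 rad and height (world z) of drift_mid below 0.018 m and linear speed of drift below 0.02 m/s); the robot touches nothing.
It fails at once if the hidden stop is pushed back by more than 3 mm (distance of stop_face from where it was at the start of the episode above 0.003 m).
It fails at once if the carrier is knocked faster than 0.2 m/s (linear speed of carrier above 0.2 m/s).
It fails at once if the fingers touch the carrier (contact force between the fingers and carrier above 0.3 N).
It fails at once if the weight, the tin or the vial is moved by more than 2 cm (distance of any of weight, tin, vial from where it was at the start of the episode above 0.02 m).
It also fails if it takes over 59 s, if anything falls off the work surface, if the arm or the gripper's body presses on something with over 40 N, if the wrist force passes 120 N, or if a joint passes its speed limit or range.

### The arm

A 7-joint arm with a two-finger parallel gripper is mounted at the origin on a cart in front of the work surface, level with it; the furniture and walls round the work are solid. World frame = base frame: x ahead of the robot, y to its left, z up, the work surface at z = 0. Lengths are in m, angles in rad, forces in N, time in s.
With the tool pointing down it reaches from about 0.35 to 0.9 m from the base axis. Payload 19.9 kg.
Tool frame: the origin (TCP) lies between the finger pads; the fingertips stand 19 mm ahead of it and the grasp point (between the pads) is the TCP; z points along the fingers, y is the direction in which the jaws open and shut (so a half turn about z gives the same grasp; the last joint's range is limited). The gripper opens to 94 mm and grips with 3 to 60 N. Pads are 16 mm wide; open, the fingers measure 119 mm over their backs; the gripper's body (75 mm by 177 mm) begins 78 mm behind the grasp point.
Start: joints at [-1.256, 0.417, -0.01, 1.614, 0.005, 1.111, -0.053], TCP at [0.218, 0.586, 0.224] pointing down, gripper open.
Joint ranges: [-2.81, 2.81], [-0.39, 2.02], [-1.27, 1.25], [0.06, 2.57], [-1.19, 4.33], [0.19, 2], [-2.82, 2.82]. Speed limits (rad/s): [1.89, 1.89, 2.39, 2.39, 3.01, 3.01, 3.01].

### API

Orientations are given as a 3x3 rotation matrix whose columns are the frame's x, y, z axes.
In Python, from rig import robot gives the robot as it stands. Calls block until the motion is done:
- robot.move_ptp(position, orientation): joint-space move of the TCP to a pose.
- robot.move_linear(position, velocity=0.15, frame=None, threshold=None): straight line of the TCP; frame=None keeps the orientation; velocity is the mean speed in m/s. With threshold (N) it stops when the force on the tool has changed by that much, and returns True; else False.
- robot.goto_joints(angles): joint-space move.
- robot.gripper_to(opening): finger opening in m; the grip force is fixed at half the most; returns when the fingers have stopped.
- robot.pause(seconds).
- robot.ik(position, orientation): joint angles nearest the present ones, or None.
- robot.get_state(): the state.
- robot.grab_frame(name): name is "scene" or "top" or "wrist"; returns the picture (420x560x3 uint8, red, green, blue); there is no depth.
- robot.camera_info(name): a dict with "fx", "fy", "cx", "cy" (pixels), "rvec" (rotation vector, rad) and "tvec" (3), from world to camera coordinates, as OpenCV has them. Camera axes: x right, y down, z forward; pixel columns grow to the right and rows downward; lengths in m; the calibration is good to about 2 mm. The wrist camera is an equidistant fisheye: a pixel r from the principal point sees the ray r / f radians off the axis. A picture is of the moment at which its call begins: read the wrist's pose just before it. camera_info takes no time and is no camera call; for the wrist camera it gives the pose at the moment of the call.
A pose or a line that the arm cannot do raises robot.PlanningError and nothing moves.
- robot.sign_off(): hands the job in, once; it reports no verdict.
The state is a dict: "time": time; "qpos": joint angles; "joint_vel": joint speeds; "effort": joint torques, N m; "ee_pos": TCP position; "tool_rot": TCP orientation; "force": force on the tool from outside, world axes, zero at the start; "moment": the same for the moment, N m; "opening": finger opening in m.
Only numpy, scipy, OpenCV 4.12 (cv2) and the standard library are available. Lean on these libraries where they do the work, as an engineer would, in place of code of your own. Each camera call takes 0.05 s, during which the arm holds its last target. There are 200 camera calls.

## Working session

There is one attempt and no reset: what is moved stays moved. The work goes in short steps, each a Python script; the robot and the scene stay as the last script left them, time stands still between calls to the robot, and variables do not carry over. Pictures are saved under pics/ and viewed, about 8 in all and at most 12, crops included, and the job is handed in when it is done.

```bash
ls; mkdir -p pics; python3 - <<'E'
from rig import robot
import cv2
for n in("scene","top"):
    f=robot.grab_frame(n); cv2.imwrite(f"pics/{n}0.png",f[:,:,::-1])
    print(n,robot.camera_info(n))
s=robot.get_state();print(s['time'],s['force'],s['opening'],s['tool_rot'])
E
```

```text
pics
scene {'fx': 490.6727662503811, 'fy': 490.6727662503811, 'cx': 274.14070545644455, 'cy': 208.8519620468868, 'rvec': array([ 2.08278775, -1.27625551,  0.51197134]), 'tvec': array([-0.52724361,  0.27839811,  0.81578384])}
top {'fx': 446.3827941577449, 'fy': 446.3827941577449, 'cx': 279.7015390627602, 'cy': 210.70767406268087, 'rvec': array([ 2.15622706, -2.21166742,  0.04845865]), 'tvec': array([-0.2747778 ,  0.53877441,  1.22730963])}
0.1 [-0.08941325  0.15473366 -0.2219561 ] 0.09365400901943823 [[-9.37015353e-01  3.49288036e-01 -3.08459506e-04]
 [ 3.49288167e-01  9.37014820e-01 -1.00167794e-03]
 [-6.08429928e-05 -1.04632887e-03 -9.99999451e-01]]
```

View pics/top0.png

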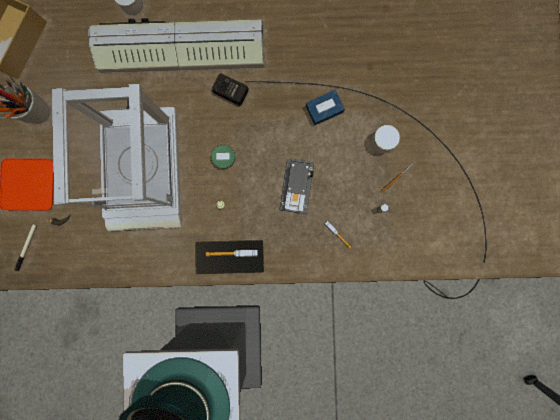

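View pics/scene0.png

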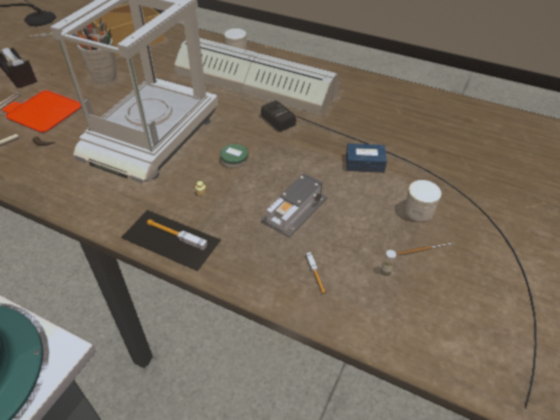

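The top view shows the mat at about (229,257) with the drift's handle at (245,253) and its tip at (207,254). The guide is at (297,187) with its mouth at the bottom. The smaller decoy drift is at (338,234). Next I'll measure these.

```bash
cat > h.py <<'E'
import numpy as np, cv2
def ray(ci,uv,fish=False):
    R=cv2.Rodrigues(np.array(ci['rvec']))[0]; t=np.array(ci['tvec'])
    a=(np.array(uv,float)-[ci['cx'],ci['cy']])/[ci['fx'],ci['fy']]
    if fish:
        r=np.linalg.norm(a)+1e-12; d=np.r_[a/r*np.sin(r),np.cos(r)]
    else: d=np.r_[a,1]
    return -R.T@t, R.T@d
def onplane(ci,uv,z,fish=False):
    o,d=ray(ci,uv,fish); return (o+d*(z-o[2])/d[2])
def proj(ci,p,fish=False):
    R=cv2.Rodrigues(np.array(ci['rvec']))[0]; c=R@np.array(p)+ci['tvec']
    if fish:
        r=np.hypot(c[0],c[1]); th=np.arctan2(r,c[2]); a=c[:2]/(r+1e-12)*th
    else: a=c[:2]/c[2]
    return a*[ci['fx'],ci['fy']]+[ci['cx'],ci['cy']]
E
python3 - <<'E'
from rig import robot
from h import *
ci=robot.camera_info("top")
for n,uv,z in[("mat",(229,257),.004),("handle",(245,253),.012),("tip",(207,254),.012),("mouth",(294,210),.0),("end",(299,160),.049),("tin",(222,157),.025),("weight",(220,205),.03),("vial",(384,208),.05),("bal",(140,228),0.05),("decoy",(338,234),0)]:
    print(n,onplane(ci,uv,z).round(3))
print(proj(ci,[0,0,0]))
im=cv2.imread("pics/top0.png")
a=cv2.resize(im[150:220,262:332],(560,560),interpolation=cv2.INTER_CUBIC)
b=cv2.resize(im[235:279,190:270],(800,440),interpolation=cv2.INTER_CUBIC)
cv2.imwrite("pics/g1.png",a)
# mat: black
hsv=cv2.cvtColor(im,cv2.COLOR_BGR2HSV)
m=(im.max(2)<38).astype(np.uint8); roi=np.zeros_like(m); roi[230:282,185:275]=1
m&=roi
m=cv2.morphologyEx(m,cv2.MORPH_CLOSE,np.ones((15,15)))
c=max(cv2.findContours(m,0,2)[0],key=cv2.contourArea); r=cv2.minAreaRect(c); print(r)
bx=np.array([onplane(ci,p,.004) for p in cv2.boxPoints(r)]);print(bx.round(4))
print(bx.mean(0))
# brass + handle
d=((hsv[...,1]>110)&(hsv[...,2]>90)&(hsv[...,0]<30)).astype(np.uint8)&roi
w=((im.min(2)>110)).astype(np.uint8)&roi
for k in(d,w):
    c=max(cv2.findContours(k,0,2)[0],key=cv2.contourArea); r=cv2.minAreaRect(c); print(r,[onplane(ci,p,.014).round(4) for p in cv2.boxPoints(r)])
E
```

```text
mat [ 0.407 -0.144  0.004]
handle [ 0.417 -0.189  0.012]
tip [ 0.417 -0.084  0.012]
mouth [ 0.533 -0.328  0.   ]
end [ 0.666 -0.345  0.049]
tin [ 0.685 -0.132  0.025]
weight [ 0.551 -0.125  0.03 ]
vial [ 0.53 -0.57  0.05]
bal [0.492 0.09  0.05 ]
decoy [ 0.463 -0.45   0.   ]
[179.76255282 406.66444205]
((231.0, 256.5), (31.0, 64.0), 90.0)
[[ 0.4531 -0.0603  0.004 ]
 [ 0.4487 -0.2395  0.004 ]
 [ 0.3627 -0.2375  0.004 ]
 [ 0.3669 -0.0591  0.004 ]]
[ 0.40786412 -0.14908805  0.004     ]
((219.5, 253.5), (3.0, 27.0), 90.0) [array([ 0.4223, -0.0813,  0.014 ]), array([ 0.4204, -0.1562,  0.014 ]), array([ 0.4122, -0.1561,  0.014 ]), array([ 0.414 , -0.0811,  0.014 ])]
((245.0, 252.5), (5.0, 22.0), 90.0) [array([ 0.4259, -0.1591,  0.014 ]), array([ 0.4244, -0.2201,  0.014 ]), array([ 0.4106, -0.2198,  0.014 ]), array([ 0.4121, -0.1588,  0.014 ])]
```

View pics/g1.png

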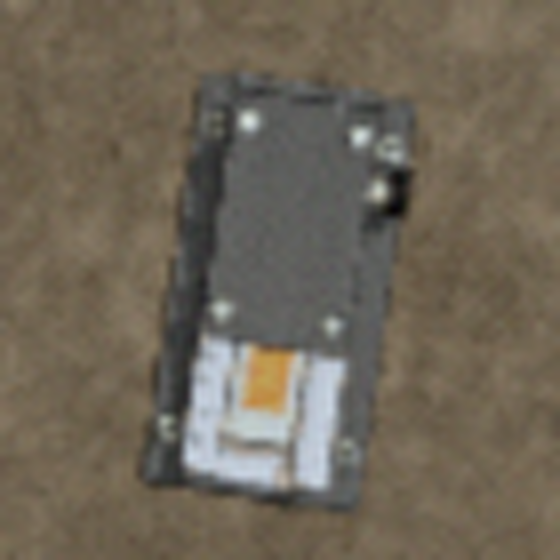

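```bash
python3 - <<'E'
from rig import robot
from h import *
T=robot.camera_info("top");S=robot.camera_info("scene")
def tri(a,b):
    o,d=ray(T,a);p,e=ray(S,b)
    s=np.linalg.lstsq(np.c_[d,-e],p-o,rcond=None)[0]
    return ((o+d*s[0]+p+e*s[1])/2).round(3)
print(tri((135,200),(127,42)),tri((58,200),(62,28)),tri((137,88),(195,3)))
for n,tx,ang in[("mat+y",[.417,-.19],90),("mat-y",[.417,-.19],-90),("g+",[.43,-.32],-8),("g-",[.43,-.32],172)]:
    a=np.radians(ang);x=np.array([np.cos(a),np.sin(a),0]);z=np.array([0,0,-1.]);R=np.c_[x,np.cross(z,x),z]
    for h in(.03,.3,.5):
        q=robot.ik(np.r_[tx,h],R);print(n,h,None if q is None else np.round(q,2))
print(robot.camera_info("wrist"))
E
```

```text
[ 0.546 -0.001  0.341] [0.551 0.166 0.329] [0.786 0.005 0.319]
mat+y 0.03 [-0.35  0.61  0.87  2.18 -0.76  0.69  1.06]
mat+y 0.3 [-0.5   0.04  0.89  1.93 -0.03  1.19  0.4 ]
mat+y 0.5 [-0.2  -0.05  0.54  1.56  0.02  1.62  0.34]
mat-y 0.03 [-0.48  0.75  1.08  2.18 -0.97  0.82 -1.9 ]
mat-y 0.3 [-0.67  0.04  1.07  1.94 -0.04  1.19 -2.72]
mat-y 0.5 [ 1.3   0.   -0.93  1.52  0.    1.62 -2.77]
g+ 0.03 [-0.2   0.87  1.08  1.99 -0.99  0.93 -0.3 ]
g+ 0.3 [-0.35  0.37  1.2   1.77 -0.37  1.25 -0.77]
g+ 0.5 [-0.29  0.21  1.08  1.4  -0.18  1.64 -0.95]
g- 0.03 [-0.    0.67  0.75  1.99 -0.68  0.75  2.6 ]
g- 0.3 [-0.33  0.36  1.16  1.77 -0.34  1.25  2.35]
g- 0.5 [ 0.75  0.14 -0.19  1.37  0.03  1.63  1.99]
{'fx': 325.19226210127806, 'fy': 325.19226210127806, 'cx': 282.7639899682941, 'cy': 211.7980826672918, 'rvec': array([-2.41314452, -1.67496036, -0.19914242]), 'tvec': array([-0.623782  , -0.02421087,  0.3906604 ])}
```

```bash
cat >> h.py <<'E'
def rot(a):
    x=np.array([np.cos(a),np.sin(a),0]);z=np.array([0,0,-1.]);return np.c_[x,np.cross(z,x),z]
E
python3 - <<'E'
from rig import robot
from h import *
robot.goto_joints([-1.256,0,0,1.52,0,1.62,-.05])
robot.goto_joints([.5,0,0,1.52,0,1.62,.4])
print(robot.get_state()['time'])
import pickle
def shot(n):
    ci=robot.camera_info("wrist"); f=robot.grab_frame("wrist")[:,:,::-1]; cv2.imwrite(f"pics/{n}.png",f); pickle.dump(ci,open(n+".pkl","wb"))
robot.move_ptp([.48,-.29,.26],rot(np.radians(-8)));s=robot.get_state();print(s['time'],s['qpos'].round(2)); shot("w1")
E
```

```text
3.8667
5.3583 [ 0.46  0.27  0.03  1.74 -0.01  1.14 -1.21]
```

View pics/w1.png

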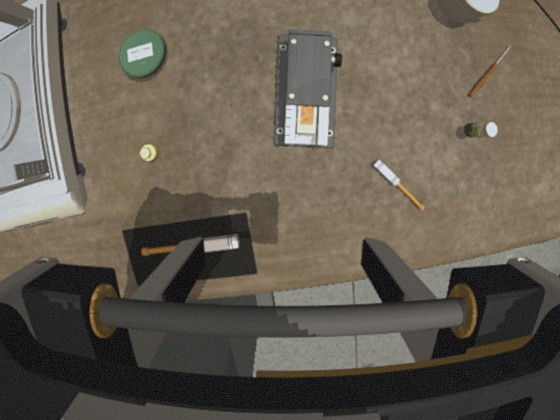

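The wrist view shows the guide at about (306,88), the drift's handle at (221,243) and its head at (146,251). I'll zoom in on the guide and on the drift and mat.

```bash
python3 - <<'E'
import cv2,numpy as np
im=cv2.imread("pics/w1.png")
a=cv2.resize(im[25:155,265:350],None,fx=4.6,fy=4.6,interpolation=cv2.INTER_CUBIC)
b=cv2.resize(im[205:285,120:260],None,fx=2.8,fy=2.8,interpolation=cv2.INTER_CUBIC)
c=np.zeros((598,a.shape[1]+b.shape[1],3),np.uint8);c[:a.shape[0],:a.shape[1]]=a;c[:b.shape[0],a.shape[1]:]=b
print(a.shape,b.shape);cv2.imwrite("pics/z1.png",c)
E
```

```text
(598, 391, 3) (224, 392, 3)
```

View pics/z1.png

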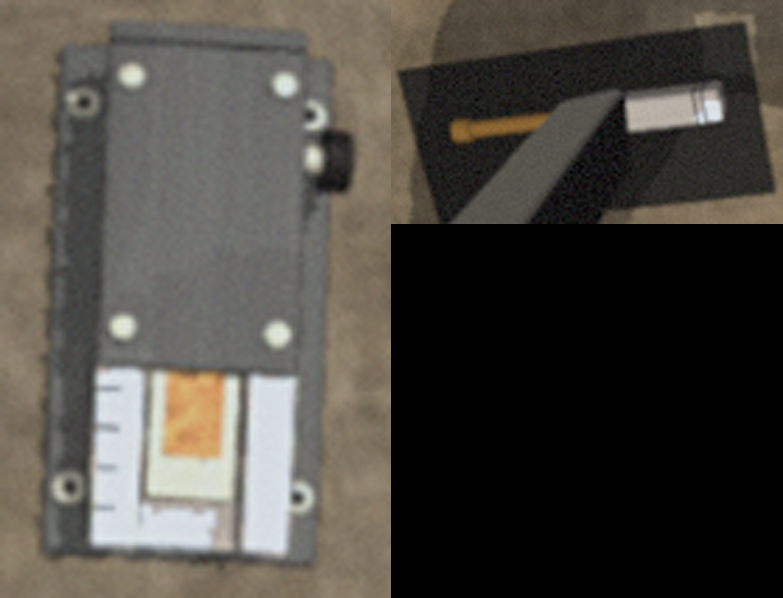

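```bash
cat > m.py <<'E'
import pickle
from h import *
ci=pickle.load(open("w1.pkl","rb"))
P=lambda u,v,z:onplane(ci,(265+u/4.6-.4,25+v/4.6-.4),z,True)
D=lambda u,v,z:onplane(ci,(120+(u-391)/2.8-.3,205+v/2.8-.3),z,True)
o,_=ray(ci,(280,210),True);print("cam",o.round(3))
def seg(n,a,b):
    d=b-a;print(n,((a+b)/2).round(4),"len",round(np.linalg.norm(d)*1e3,1),"ang",round(np.degrees(np.arctan2(d[1],d[0])),2))
seg("Lwall",P(90,545,.044),P(95,370,.044))
seg("Rwall",P(288,555,.044),P(297,375,.044))
seg("mouth wall 50",P(90,545,.044),P(288,555,.044))
seg("cover front",P(102,365,.049),P(297,375,.049))
seg("cover L",P(102,365,.049),P(110,40,.049))
seg("cover R",P(297,375,.049),P(303,45,.049))
seg("base mouth 76",P(42,555,.008),P(314,563,.008))
seg("base L 146",P(42,555,.008),P(62,47,.008))
seg("base R 146",P(314,563,.008),P(330,58,.008))
seg("carrier rear 23",P(145,498,.040),P(232,500,.040))
seg("screws L",P(123,327,.05),P(132,76,.05)); seg("screws R",P(278,334,.05),P(285,84,.05))
seg("head->handle end",D(452,130,.012),D(724,103,.012))
seg("handle end",D(721,83,.02),D(723,122,.02))
seg("mat near",D(399,70,.004),D(745,23,.004))
seg("mat R",D(745,23,.004),D(775,190,.004))
E
python3 m.py
```

```text
cam [ 0.548 -0.3    0.421]
Lwall [ 0.5588 -0.3038  0.044 ] len 44.2 ang -9.56
Rwall [ 0.5507 -0.3533  0.044 ] len 45.8 ang -10.33
mouth wall 50 [ 0.5326 -0.3246  0.044 ] len 49.9 ang -100.31
cover front [ 0.577  -0.3329  0.049 ] len 48.2 ang -99.97
cover L [ 0.6229 -0.3161  0.049 ] len 84.6 ang -9.34
cover R [ 0.6155 -0.3637  0.049 ] len 86.4 ang -9.39
base mouth 76 [ 0.5292 -0.3238  0.008 ] len 75.1 ang -99.17
base L 146 [ 0.6062 -0.2994  0.008 ] len 144.4 ang -10.13
base R 146 [ 0.5945 -0.3732  0.008 ] len 144.7 ang -9.82
carrier rear 23 [ 0.5453 -0.3264  0.04  ] len 22.1 ang -98.64
screws L [ 0.6219 -0.3212  0.05  ] len 65.1 ang -10.0
screws R [ 0.6156 -0.3588  0.05  ] len 65.1 ang -9.89
head->handle end [ 0.4181 -0.1498  0.012 ] len 144.7 ang -91.13
handle end [ 0.4196 -0.2227  0.02  ] len 19.3 ang 172.51
mat near [ 0.4525 -0.1441  0.004 ] len 187.0 ang -90.18
mat R [ 0.4087 -0.2377  0.004 ] len 87.0 ang -179.89
```

```bash
cat >> h.py <<'E'
import pickle
A=np.radians(-9.9); U=np.array([np.cos(A),np.sin(A),0]); C=np.array([.60035,-.3363,0])
def tcp(s,z=.043,lat=0): # s: tip position along the guide x, m
    return C+U*(s-.112)+np.array([-U[1],U[0],0])*lat+[0,0,z]
E
python3 - <<'E'
from rig import robot
from h import *
def st(n):
    s=robot.get_state();print(n,round(s['time'],2),s['ee_pos'].round(4),s['force'].round(2),round(s['opening'],4))
R=rot(np.radians(89.5))
robot.move_ptp([.418,-.190,.10],R);st("above")
robot.move_linear([.418,-.190,.0255],velocity=.1);st("down")
robot.gripper_to(.0); st("grip")
robot.move_linear([.418,-.190,.12],velocity=.15);st("up")
robot.move_ptp(tcp(-.10,.12),rot(A));st("pre-high")
robot.move_linear(tcp(-.09),velocity=.12);st("pre")
ci=robot.camera_info("wrist"); f=robot.grab_frame("wrist")[:,:,::-1]; cv2.imwrite("pics/w2.png",f); pickle.dump(ci,open("w2.pkl","wb"))
g=robot.grab_frame("scene")[:,:,::-1]
a=cv2.resize(f[90:330,180:400],None,fx=2,fy=2,interpolation=cv2.INTER_CUBIC)
b=cv2.resize(g[160:290,230:350],None,fx=2.9,fy=2.9,interpolation=cv2.INTER_CUBIC)
c=np.zeros((480,440+b.shape[1],3),np.uint8);c[:,:440]=a;c[:b.shape[0],440:]=b;cv2.imwrite("pics/z2.png",c)
print(proj(ci,tcp(-.09)+U*.112-[0,0,.013],True))
E
```

```text
above 6.78 [ 0.4185 -0.1904  0.1004] [ 0.25  0.15 -0.48] 0.0939
down 7.67 [ 0.4183 -0.1901  0.0259] [-0.27 -0.01  0.6 ] 0.094
grip 8.84 [ 0.418  -0.19    0.0255] [-0.27  0.02 -0.29] 0.0155
up 9.62 [ 0.4176 -0.1899  0.1194] [-0.65 -0.81 -1.26] 0.0158
pre-high 10.91 [ 0.3915 -0.2994  0.1196] [ 0.55 -0.04 -1.15] 0.0155
pre 11.71 [ 0.4016 -0.3018  0.0435] [ 0.32  0.3  -1.31] 0.0158
[281.64233724  53.93318559]
```

View pics/z2.png

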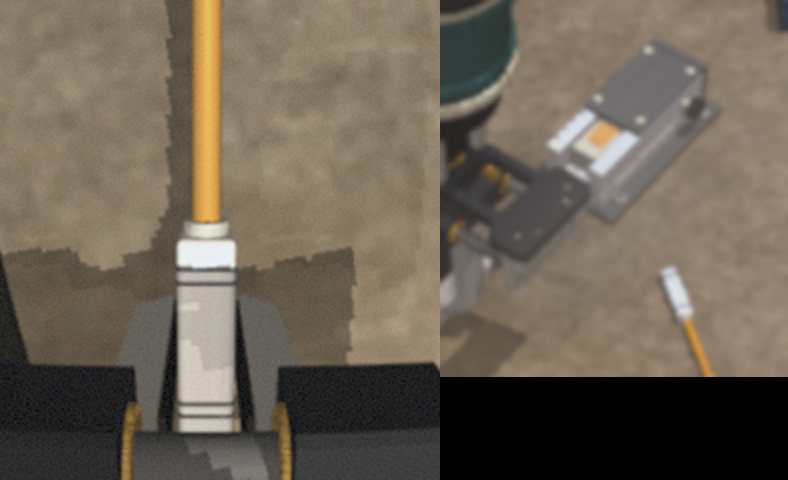

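```bash
python3 - <<'E'
import cv2
f=cv2.imread("pics/w2.png");cv2.imwrite("pics/z3.png",cv2.resize(f[0:120,220:345],None,fx=4.8,fy=4.8,interpolation=cv2.INTER_CUBIC))
E
```

```text
(no output)
```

View pics/z3.png

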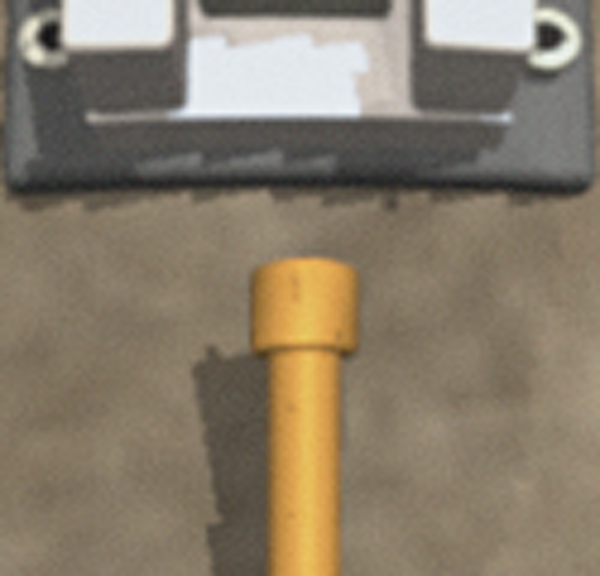

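```bash
python3 - <<'E'
from rig import robot
from h import *
def st(n):
    s=robot.get_state();print(n,round(s['time'],2),"s=%.4f"%((s['ee_pos']-C)@U+.112),"z=%.4f"%s['ee_pos'][2],"Fax %.2f"%(s['force']@U),s['force'].round(2))
robot.move_linear(tcp(-.062),velocity=.06);st("in")
print(robot.move_linear(tcp(-.042),velocity=.03,threshold=7));st("push")
robot.move_linear(tcp(-.055),velocity=.05);robot.pause(.25);st("back")
ci=robot.camera_info("wrist"); f=robot.grab_frame("wrist")[:,:,::-1]; cv2.imwrite("pics/w4.png",f); pickle.dump(ci,open("w4.pkl","wb"))
cv2.imwrite("pics/z4.png",cv2.resize(f[0:120,220:345],None,fx=4.8,fy=4.8,interpolation=cv2.INTER_CUBIC))
E
```

```text
in 12.43 s=-0.0621 z=0.0428 Fax 0.71 [ 0.64 -0.51 -0.59]
False
push 13.24 s=-0.0419 z=0.0430 Fax 0.56 [ 0.56 -0.03 -0.62]
back 13.9 s=-0.0549 z=0.0430 Fax -0.38 [-0.49 -0.59 -1.66]
```

View pics/z4.png

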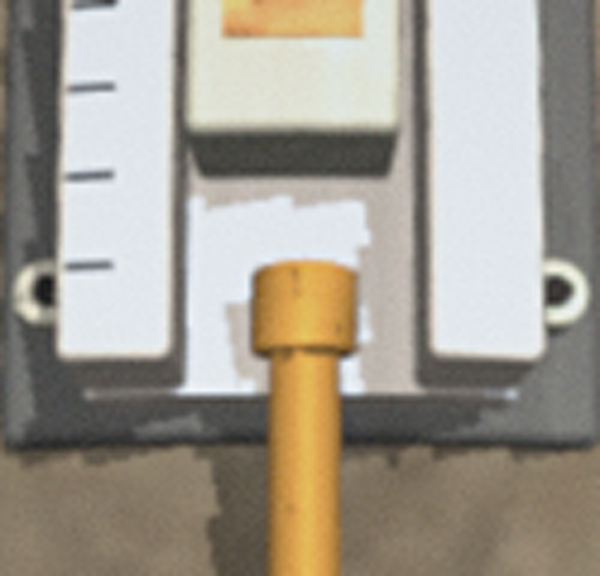

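The tip is clear of the carrier, whose rear top edge is at crop row 130, with the tip at row 262. I'll compute how far it has moved.

```bash
python3 - <<'E'
from h import *
c4=pickle.load(open("w4.pkl","rb"));c1=pickle.load(open("w1.pkl","rb"))
f=lambda u,v,z:((onplane(c4,(220+u/4.8-.4,v/4.8-.4),z,True)-C)@U).round(4)
print("carrier rear",f(292,131,.04),f(290,172,.021),"mouth",f(115,355,.044),f(480,355,.044),"tip",f(305,262,.036))
p=onplane(c1,(265+188/4.6-.4,25+499/4.6-.4),.04,True);print("before",((p-C)@U).round(4),"mouth before",((onplane(c1,(265+189/4.6-.4,25+550/4.6-.4),.044,True)-C)@U).round(4))
E
```

```text
carrier rear -0.0429 -0.0417 mouth -0.0684 -0.0685 tip -0.0568
before -0.056 mouth before -0.0689
```

```bash
cat > push.py <<'E'
from rig import robot
from h import *
def st(n):
    s=robot.get_state();x=(s['ee_pos']-C)@U+.112;print(n,round(s['time'],2),"s=%.4f"%x,"Fax %.2f"%(s['force']@U),flush=True);return x
x=-.042
for i in range(5):
    robot.move_linear(tcp(x-.004),velocity=.04);st("pre")
    hit=robot.move_linear(tcp(x+.010),velocity=.012,threshold=6)
    xe=st("hit" if hit else "end")
    robot.move_linear(tcp(xe-.006),velocity=.03)
    if hit: break
    x+=.010
E
python3 push.py
```

```text
pre 14.32 s=-0.0457 Fax -0.38
end 15.64 s=-0.0320 Fax -1.40
pre 16.24 s=-0.0357 Fax -1.27
hit 17.18 s=-0.0247 Fax 0.17
```

```bash
python3 - <<'E'
from rig import robot
from h import *
def st(n):
    s=robot.get_state();x=(s['ee_pos']-C)@U+.112;print(n,round(s['time'],2),"s=%.4f"%x,"Fax %.2f"%(s['force']@U),s['force'].round(2),flush=True);return x
st("now")
for k in range(2):
    hit=robot.move_linear(tcp(-.0205),velocity=.01,threshold=5);x=st(hit)
    s=[robot.pause(.05) or round(float(robot.get_state()['force']@U),2) for _ in range(3)];print(s)
    robot.move_linear(tcp(x-.007),velocity=.03);st("back")
    if not hit:break
robot.pause(.2)
ci=robot.camera_info("wrist"); f=robot.grab_frame("wrist")[:,:,::-1]; cv2.imwrite("pics/w5.png",f); pickle.dump(ci,open("w5.pkl","wb"))
cv2.imwrite("pics/z5.png",cv2.resize(f[0:120,220:345],None,fx=4.8,fy=4.8,interpolation=cv2.INTER_CUBIC))
E
```

```text
now 17.52 s=-0.0309 Fax -0.29 [-0.24  0.35 -0.39]
True 18.21 s=-0.0246 Fax -0.01 [ 0.05  0.35 -0.97]
[-0.4, 0.06, 0.68]
back 18.73 s=-0.0318 Fax -0.59 [-0.58  0.11 -1.03]
True 19.5 s=-0.0246 Fax -0.17 [-0.07  0.57 -0.7 ]
[0.52, 0.07, 0.57]
back 20.02 s=-0.0318 Fax -0.25 [-0.34 -0.46 -0.94]
```

View pics/z5.png

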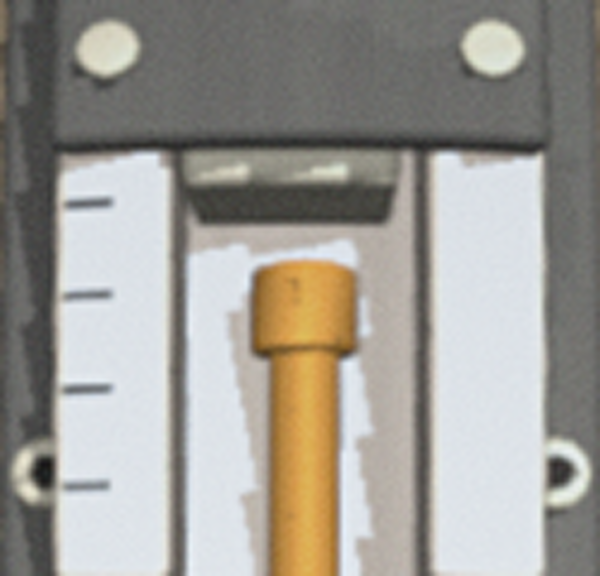

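```bash
python3 - <<'E'
from rig import robot
from h import *
def st(n):
    s=robot.get_state();x=(s['ee_pos']-C)@U+.112;print(n,round(s['time'],2),"s=%.4f"%x,"Fax %.2f"%(s['force']@U),flush=True);return x
robot.move_linear(tcp(-.0275),velocity=.03)
hit=robot.move_linear(tcp(-.0225),velocity=.005,threshold=8);st(hit)
robot.move_linear(tcp(-.035),velocity=.04)
robot.pause(.2)
robot.move_linear(tcp(-.10),velocity=.1);st("out")
f=robot.grab_frame("top")[:,:,::-1];cv2.imwrite("pics/top6.png",f)
E
```

```text
True 21.42 s=-0.0246 Fax 0.31
out 22.82 s=-0.0993 Fax 1.01
```

```bash
python3 - <<'E'
from rig import robot
from h import *
def st(n):
    s=robot.get_state();print(n,round(s['time'],2),s['ee_pos'].round(4),s['force'].round(2),round(s['opening'],4),flush=True)
robot.move_linear(tcp(-.11,.12),velocity=.12)
R=rot(np.radians(89.8))
robot.move_ptp([.412,-.188,.10],R);st("above")
robot.move_linear([.412,-.188,.035],velocity=.1)
print(robot.move_linear([.412,-.188,.0250],velocity=.015,threshold=4));st("down")
robot.gripper_to(.06);st("open")
robot.move_linear([.412,-.188,.16],velocity=.12)
robot.move_ptp([.42,-.27,.32],rot(np.radians(0)))
robot.pause(.3);st("clear")
f=robot.grab_frame("top")[:,:,::-1];g=robot.grab_frame("scene")[:,:,::-1];w=robot.grab_frame("wrist")[:,:,::-1]
ci=robot.camera_info("wrist");pickle.dump(ci,open("w7.pkl","wb"));cv2.imwrite("pics/w7.png",w);cv2.imwrite("pics/top7.png",f)
cv2.imwrite("pics/z7.png",np.hstack([cv2.resize(g[130:290,110:360],(500,320)),w[:320,50:350]]))
a=cv2.imread("pics/top0.png")
E
```

```text
above 24.94 [ 0.4119 -0.1883  0.0998] [ 0.67 -0.06 -1.21] 0.0157
True
down 26.36 [ 0.4119 -0.188   0.0255] [-1.22  0.22  6.3 ] 0.0158
open 27.19 [ 0.4116 -0.1879  0.0253] [-0.05 -0.58  0.17] 0.06
clear 30.04 [ 0.42   -0.2699  0.3198] [ 0.15  0.5  -0.34] 0.0603
```

View pics/z7.png

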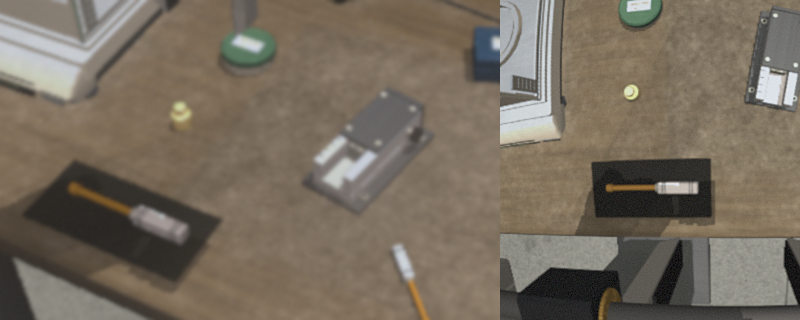

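The drift lies lengthwise in the middle of the mat, with its head at (608,188) and handle end at (698,188) in the right-hand view. The mat spans about (593–711, 159–217). The tin and weight are where they were, the gripper is clear, and I'm handing in.

```bash
python3 - <<'E'
from rig import robot
print(robot.sign_off())
E
```

```text
the job is handed in; nothing more can be done
None
```

I nudged the carrier against the hidden stop with the drift, laid the drift back on the mat and handed the job in at about 30 s. No verdict was reported.

- **Taps:** There were three, with the tip drawn clear after each. The first moved the carrier about 13 mm by the wrist camera, the second about 10 mm, and the third ended at the stop after about 7 mm more.
- **Stop:** The third tap and three light re-presses (5–8 N thresholds, below the 14 N slip) all ended at the same place to within 0.1 mm. So the carrier appears to rest on the stop without having pushed it back. Total travel was about 30 mm. The stop is under the cover, so this comes from force and position only; I could not see it.
- **Force reading:** The force read soon after each contact was near zero, so I relied on the repeated contact position.
- **Drift:** The last picture shows it lying lengthwise near the middle of the mat, with the gripper open and clear.
- **Bystanders:** The tin and weight look unmoved. The vial was outside the last picture, and the arm never went near it.

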